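# Re-rack the painting mediums for a left-handed painter

## Task

A left-handed painter takes over this table: move the four containers from the rack with the black rubber pads to the empty rack with the partitions, in reverse order, so that the leftmost becomes the rightmost, the second the third, and so on, one in each well. Keep them upright, do not drop them, and leave each standing flat on the floor of its well.

Things in the scene. Friction and masses are not known exactly. Their poses are not given: they have to be found in the camera images.
- tin: Loose squat round steel tin with a flat lid: 57 mm across, 48 mm high (49 with the disc on its lid), 0.15-0.3 kg. Origin: centre of its underside; z up along its axis.
- bottle: Loose slim round amber glass bottle with a black cap: body 36 mm across up to 50 mm height, then a shoulder to a narrow neck; cap 22 mm across; 74 mm high in all, 0.08-0.17 kg. Origin: centre of its underside; z up.
- jar: Loose square white ceramic jar: 44 x 44 mm, straight sides up to 52 mm, then a round lid 38 mm across and a little knob, 68 mm high in all, 0.14-0.28 kg. Origin: centre of its underside; x and y square to its sides; z up.
- flask: Loose flat rectangular aluminium can: 34 mm along its x, 56 mm along its y, straight sides up to 54 mm, with a black screw cap 20 mm across on top, 68 mm high in all, 0.12-0.25 kg. Origin: centre of its underside; z up. At the start its long side runs along the rack.
- pad_tin: Fixed black rubber pad, 3 mm thick, round, 66 mm across, lying on the floor of the pad rack at one of its four places; the tin stands on it at the start. Origin: centre of its underside, z up. It stays where it is.
- pad_bottle: Fixed black rubber pad, 3 mm thick, round, 48 mm across, lying on the floor of the pad rack at one of its four places; the bottle stands on it at the start. Origin: centre of its underside, z up. It stays where it is.
- pad_jar: Fixed black rubber pad, 3 mm thick, square, 50 x 50 mm, lying on the floor of the pad rack at one of its four places; the jar stands on it at the start. Origin: centre of its underside, z up. It stays where it is.
- pad_flask: Fixed black rubber pad, 3 mm thick, rectangular, 42 mm along its x and 64 mm along its y, lying on the floor of the pad rack at one of its four places; the flat can stands on it at the start. Origin: centre of its underside, z up. It stays where it is.
- pad_rack: Fixed pale wooden rack with the four black rubber pads, no partitions: 84 mm along its x, 308 mm along its y, floor 4 mm thick, rim 4 mm thick and 12 mm high above the table. The row runs along its y; places at y = +114, +38, -38 and -114 mm; what stands on a pad has its underside 7 mm above the table. Origin: centre of its underside. Its y points roughly to the robot's left (within 0.35 rad).
- well_rack: Fixed darker wooden rack, empty at the start: 80 mm along its x, 308 mm along its y, floor 4 mm thick, rim and three partitions 4 mm thick and 12 mm high above the table, making four wells in a row along its y, each about 72 x 72 mm inside, centred at y = +114, +38, -38 and -114 mm (within 1.5 mm). Origin: centre of its underside. Its y points roughly to the robot's left (within 0.35 rad).
Not all that is in view belongs to the job. Several things have the shape of the bottle; the one meant has the colours described above.

How it is judged:
By the outcome, as a careful person would: the job done as asked, in the order asked, and still so for the second after the job is handed in, with the robot touching nothing.
It also fails if it takes over 112 s, if anything falls off the work surface, if the arm or the gripper's body presses on something with over 40 N, if the wrist force passes 120 N, or if a joint passes its speed limit or range.

## Robot

A 6-joint arm with a two-finger parallel gripper is mounted at the origin on the work surface. World frame = base frame: x ahead of the robot, y to its left, z up, the work surface at z = 0. Lengths are in m, angles in rad, forces in N, time in s.
With the tool pointing down it reaches from about 0.35 to 0.775 m from the base axis. Payload 7.3 kg.
Tool frame: the origin (TCP) lies on the centre line of the jaws, within the pads' length; the fingertips stand 17 mm ahead of it and the grasp point (between the pads) lies 2 mm behind it (robot.tcp_to_tips is the distance from the TCP to the fingertips, in m); z points along the fingers, y is the line along which they close (so a half turn about z gives the same grasp; the last joint's range is limited). The gripper opens to 92 mm and grips with 3 to 60 N. Pads are 19 mm wide; open, the fingers measure 130 mm over their backs; the gripper's body (75 mm by 190 mm) begins 47 mm behind the grasp point.
Start: joints at [1.121, 0.342, 1.524, -0, 1.275, -0.146], TCP at [0.157, 0.501, 0.244] pointing down, gripper open.
Joint ranges: [-2.53, 2.53], [-0.77, 2.02], [0.04, 2.7], [-1, 4.14], [0.28, 2.66], [-3.11, 3.11]. Speed limits (rad/s): [2.57, 2.57, 3.14, 3.14, 3.14, 3.14].

## Interface

Orientations are given as [roll, pitch, yaw] about the fixed x, y, z axes, in that order (R = Rz(yaw) Ry(pitch) Rx(roll)).
In Python, from cell import robot gives the robot as it stands. The module is installed in compiled form; this text tells all that it offers.
- The arm moves only by the tool carry_out, never from a script. Its argument "commands" is a list of rows, each a list of 3 entries, a list of its own where there are three numbers: the shift along the tool's x, y, z in m, then the turn about the tool's z in rad, then the opening, from 0 (shut) to 1 (fully open). In form: [[[dx, dy, dz], yaw, claw], ...]. A call has 1 to 20 rows; each row shifts and turns the commanded pose from where the row before left it, along the tool's axes as they then stand; what a row does not reach is not made up. A row lasts 1/8 s, in which the tool goes at most 62.5 mm and 10.7 degrees, less where a joint would pass 70% of its speed; a pose out of reach is approached as far as the arm can. A call is refused whole if a number of a shift passes 0.0625 or a number of a turn 0.188, either way. A call with a gripper value outside its range is refused whole. The fingers move at their own pace and stop on an object; "newtons" is the grip in N (left out, the last holds). Time passes only in rows, so rows that do not move let the fingers close. It gives the time, the measured TCP pose, the force, the opening and the grip force at its end, in the units of the state.
- robot.observe(): the state, without advancing time (a new reading comes with each control period).
- robot.read_camera(name): name is "scene" or "side" or "wrist"; returns a dict with "pixels" (420x560x3 uint8, red, green, blue), "fx", "fy", "cx", "cy" (pixels), "view" (4x4, takes a point from world to camera coordinates); the wrist camera has in their place "T_tool_cam" (4x4, takes a point from camera to tool coordinates, whose origin is the TCP and whose axes are the flange's). Camera axes: x right, y up, looking along -z (the intrinsics and any distortion apply to the point x, -y, -z); pixel columns grow to the right and rows downward; lengths in m; the calibration is good to about 2 mm. A picture is of the moment at which its call begins: read the wrist's pose just before it. There is no depth.
- robot.hand_in(): hands the job in; it is judged then, once.
Trained networks look in a picture, given as the dict that the camera call returned (one of the last four; its "shot" number tells which), for a name from the list of things; names that differ only in an ending like _2 or _b are one class to them, and where a whole thing is asked for, a point or a joint stands for the part that bears it (a point fixed in the world has none). Each returns a list of dicts, best first, with "p" (0 to 1); they miss things now and then, are a little off and sometimes report something else, mostly with a low value. They report only what shows in the picture. A call takes as long as a camera call. They do not tell look-alikes from the thing itself.
- robot.find_in(picture, name): "at" ([column, row] in pixels, amid what is visible of it).
- robot.tip_of(picture, name): "at" ([column, row] in pixels: a listed point, or the origin of a listed thing).
The state is a dict: "time": time; "qpos": joint angles; "qvel": joint speeds; "joint_efforts": joint torques, N m; "tool_pos": TCP position; "tool_rot": TCP orientation; "contact_force": force on the tool from outside, world axes, zero at the start; "torque": the same for the moment, N m; "opening": finger opening in m; "grip_force": force on a finger pad.
Only numpy, scipy, OpenCV 4.12 (cv2) and the standard library are available. Lean on these libraries where they do the work, as an engineer would, in place of code of your own. Each camera call takes 0.05 s, during which the arm holds its last target. There are 200 camera calls.

## Working session

There is one attempt and no reset: what is moved stays moved. The work goes in short steps, Python scripts to look and compute and a tool call to move; the robot and the scene stay as the last step left them, time stands still between calls to the robot, and variables do not carry over. Pictures are saved under pics/ and viewed, at most 14 in all, crops included, and the job is handed in when it is done.

Besides the shell and the picture viewer there is one more tool, called after "Emit:" by a JSON object that holds its "method" and its "body". carry_out: Moves the arm, as the interface text tells. Its arguments: {"type":"object","properties":{"commands":{"type":"array"},"newtons":{"type":"number"}},"required":["commands"]}

```bash
mkdir -p pics; cat > h.py <<'E'
import numpy as np, cv2
from cell import robot
from scipy.spatial.transform import Rotation as R
def save(p,n): cv2.imwrite('pics/'+n,cv2.cvtColor(p['pixels'],cv2.COLOR_RGB2BGR))
def camT(p,st=None):
    if 'view' in p: return np.linalg.inv(np.array(p['view']))
    T=np.eye(4); T[:3,:3]=R.from_euler('xyz',st['tool_rot']).as_matrix(); T[:3,3]=st['tool_pos']
    return T@np.array(p['T_tool_cam'])
def pix2w(p,uv,z,st=None):
    T=camT(p,st); d=np.array([(uv[0]-p['cx'])/p['fx'],-(uv[1]-p['cy'])/p['fy'],-1.])
    d=T[:3,:3]@d; o=T[:3,3]; return o+d*(z-o[2])/d[2]
def w2pix(p,X,st=None):
    c=np.linalg.inv(camT(p,st))@np.append(X,1); return np.array([p['cx']-p['fx']*c[0]/c[2],p['cy']+p['fy']*c[1]/c[2]])
E
python3 - <<'E'
from h import *
st=robot.observe(); print(st)
for c in ['scene','side','wrist']:
    p=robot.read_camera(c); save(p,c+'0.png'); print(c,[k for k in p],p['fx'],p['cx'],p['cy'],np.round(camT(p,st),3).tolist())
    for n,z in [('tin',.007),('bottle',.007),('jar',.007),('flask',.007),('pad_rack',0),('well_rack',0)]:
        for d in robot.tip_of(p,n)[:3]: print(n,round(d['p'],2),np.round(d['at']),np.round(pix2w(p,d['at'],z,st),3))
E
```

```text
{'time': 0.0, 'qpos': array([ 1.12101422e+00,  3.42731793e-01,  1.52501847e+00, -2.25111204e-05,
        1.27541935e+00, -1.45968566e-01]), 'qvel': array([ 1.04992515e-03, -1.77289666e-04, -9.92305816e-04,  5.03323767e-04,
       -8.87318775e-04, -9.35349696e-05]), 'joint_efforts': array([-2.53816552e-04, -4.31237519e+01, -2.44215328e+01,  7.17201247e-02,
        5.59447089e-02, -7.49255651e-05]), 'tool_pos': array([0.15685792, 0.50061176, 0.24303974]), 'tool_rot': array([-3.14002933e+00, -2.08073246e-04,  2.83778552e+00]), 'contact_force': array([-0.90821786,  0.09427805, -1.4283183 ]), 'torque': array([-0.01182514, -0.05926219, -0.02020286]), 'grip_force': 0.0, 'opening': 0.09149092389733493}
scene ['pixels', 'fx', 'fy', 'cx', 'cy', 'view', 'shot'] 416.7048851304301 274.78394312961194 206.42717131006083 [[-0.609, -0.591, 0.53, 1.135], [0.793, -0.465, 0.393, 0.479], [0.014, 0.659, 0.752, 0.859], [0.0, 0.0, 0.0, 1.0]]
tin 0.86 [337. 225.] [0.486 0.201 0.007]
tin 0.48 [377. 261.] [0.52  0.339 0.007]
bottle 0.71 [379. 265.] [0.529 0.347 0.007]
bottle 0.71 [414. 291.] [0.543 0.447 0.007
[... 379 characters left out ...]
.702, -0.666, -0.762], [0.013, 0.691, 0.723, 0.896], [0.0, 0.0, 0.0, 1.0]]
tin 0.65 [240. 183.] [0.488 0.186 0.007]
bottle 0.78 [240. 146.] [0.52  0.342 0.007]
bottle 0.64 [242. 130.] [0.543 0.422 0.007]
bottle 0.6 [277. 132.] [0.645 0.385 0.007]
jar 0.64 [237. 202.] [0.467 0.117 0.007]
flask 0.77 [241. 166.] [0.506 0.257 0.007]
flask 0.74 [234. 184.] [0.471 0.189 0.007]
pad_rack 0.73 [237. 174.] [0.49  0.231 0.   ]
well_rack 0.94 [286. 318.] [ 0.498 -0.244  0.   ]
wrist ['pixels', 'fx', 'fy', 'cx', 'cy', 'T_tool_cam', 'shot'] 332.68563632140285 276.7979204277089 205.5310721161942 [[0.3, -0.925, -0.232, 0.095], [0.954, 0.29, 0.074, 0.521], [-0.001, -0.244, 0.97, 0.384], [0.0, 0.0, 0.0, 1.0]]
```

View pics/scene0.png

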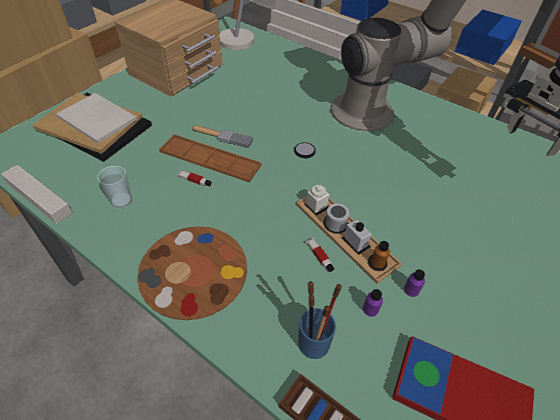

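View pics/side0.png

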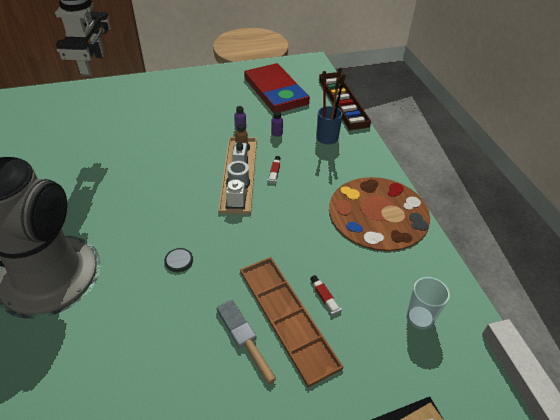

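The pad rack row in scene0, from robot's left: amber bottle (380,255), flask (357,236), tin (337,217), jar (317,198). The well rack is at (210,157). The bottle look-alikes are the two purple ones at (415,284) and (373,303), outside the rack. I take the amber one with the black cap, which stands on a rack pad. Next are a crop to confirm it and ortho views of both racks.

```bash
python3 - <<'E'
from h import *
out=[]
for c in ['scene','side']:
    p=robot.read_camera(c); 
    # ortho at rim height .012: col -> y from .42 to -.42 , row -> x from .62 to .36
    uv=np.float32([w2pix(p,[x,y,.012]) for x,y in [(.62,.42),(.62,-.42),(.36,-.42),(.36,.42)]])
    H=cv2.getPerspectiveTransform(uv,np.float32([[0,0],[800,0],[800,248],[0,248]]))
    out.append(cv2.warpPerspective(p['pixels'],H,(800,248)))
    if c=='scene':
        crop=cv2.resize(p['pixels'][180:330,295:445],(600,600),interpolation=cv2.INTER_CUBIC); cv2.imwrite('pics/crop.png',crop[:,:,::-1])
cv2.imwrite('pics/ortho.png',np.vstack(out)[:,:,::-1])
E
```

```text
(no output)
```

View pics/crop.png

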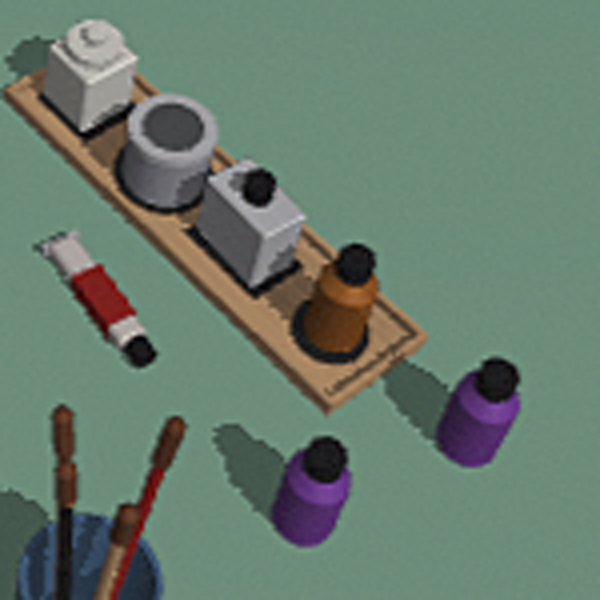

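View pics/ortho.png

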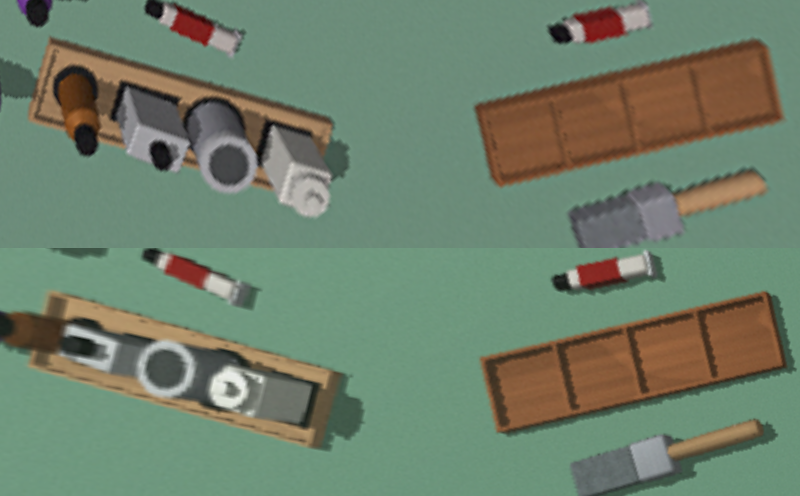

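The crop confirms the bottle: amber with a black cap, at the left end of the rack on a round pad; both look-alikes are purple and off the rack. From the ortho corners, the pad rack centre is about (.493,.226) with yaw −.27, and the well rack centre about (.5015,−.244) with yaw +.222. Both lengths come out near 310 mm, as they should. So jar→+114, tin→+38, flask→−38, bottle→−114.

Emit:
{"method": "carry_out", "body": {"commands": [[[0, 0, 0], 0.171, 1], [[0, 0, 0], 0.171, 1], [[0, 0, 0], 0.171, 1], [[0, 0, 0], 0.171, 1], [[0, 0, 0], 0.171, 1], [[0, 0, 0], 0.171, 1], [[0, 0, 0], 0.171, 1], [[0, 0, 0], 0.171, 1], [[0, 0, 0], 0.171, 1], [[-0.0175, 0.04, 0], 0, 1], [[-0.0175, 0.04, 0], 0, 1], [[-0.0175, 0.04, 0], 0, 1], [[-0.0175, 0.04, 0], 0, 1], [[-0.0175, 0.04, 0], 0, 1], [[-0.0175, 0.04, 0], 0, 1], [[-0.0175, 0.04, 0], 0, 1], [[-0.0175, 0.04, 0], 0, 1], [[-0.0175, 0.04, 0], 0, 1], [[-0.0175, 0.04, 0], 0, 1]], "newtons": 20}}

```text
time: 3.52
tool_pos: [0.4964, 0.2239, 0.2438]
tool_rot: [3.141, -0.0, 1.299]
contact_force: [0.4, 0.8, 0.2]
opening: 0.0923
grip_force: 0.0
```

```bash
cat >> h.py <<'E'
def to_tool(st,xyz,yaw):
    "turn and then shift (tool axes after the turn)"
    r=R.from_euler('xyz',st['tool_rot']); turn=-(yaw-st['tool_rot'][2])
    r2=r*R.from_euler('z',turn)
    return round(turn,3),np.round(r2.inv().apply(np.array(xyz)-st['tool_pos']),4)
E
python3 - <<'E'
from h import *
st=robot.observe(); print(st['time'],st['tool_pos'],st['tool_rot'],st['opening'])
p=robot.read_camera('wrist'); save(p,'w1.png')
for n,z in [('tin',.007),('bottle',.007),('jar',.007),('flask',.007),('pad_rack',0)]:
    for d in robot.tip_of(p,n)[:2]: print(n,round(d['p'],2),np.round(d['at']),np.round(pix2w(p,d['at'],z,st),4))
for s in (114,38,-38,-114):
    X=np.array([.493,.226,.007])+s/1000*np.array([.267,.964,0]); print(s,X,w2pix(p,X,st))
E
```

```text
3.525 [0.49638674 0.22391188 0.24380432] [ 3.14142714e+00 -3.02888014e-04  1.29863200e+00] 0.09229641708050573
tin 0.72 [270. 205.] [0.4807 0.199  0.007 ]
bottle 0.86 [274.  67.] [0.5261 0.3425 0.007 ]
jar 0.94 [272. 265.] [0.4632 0.1253 0.007 ]
flask 0.62 [273. 141.] [0.5042 0.2684 0.007 ]
pad_rack 0.71 [270. 142.] [0.5011 0.2685 0.    ]
pad_rack 0.41 [269. 205.] [0.4794 0.1968 0.    ]
114 [0.523438 0.335896 0.007   ] [272.91153409  74.1309603 ]
38 [0.503146 0.262632 0.007   ] [273.27660823 146.5019593 ]
-38 [0.482854 0.189368 0.007   ] [273.60708689 212.01487297]
-114 [0.462562 0.116104 0.007   ] [273.90766516 271.6004396 ]
```

View pics/w1.png

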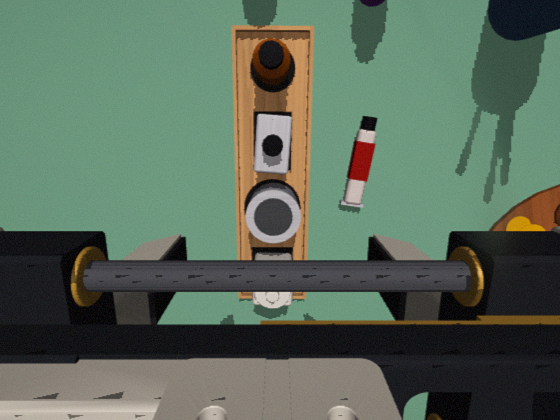

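The wrist view looks straight along the row: bottle (273,65), flask (273,142), tin (273,212), jar (273,278), rack edges at columns 233–313 and rows 28–300. The yaw matches well, but the position along the row needs a check.

```bash
python3 - <<'E'
from h import *
st=robot.observe(); p=robot.read_camera('wrist')
u=np.array([.267,.964,0])
f=lambda uv,z:np.round(pix2w(p,uv,z,st),4)
a,b=f((273,28),.012),f((273,301),.012); print('ends',a,b,np.linalg.norm(a-b),(a+b)/2)
# tops: flask cap, tin lid, jar knob, bottle cap
for n,uv,z in [('bottle',(271,54),.081),('flask',(273,145),.075),('tin',(273,215),.055),('jar',(272,295),.075)]:
    X=f(uv,z); print(n,X,'along',(X-np.array([.493,.226,0]))@u)
for n in ['tin','bottle','jar','flask']:
  for c in ['scene','side']:
    q=robot.read_camera(c)
    for d in robot.tip_of(q,n)[:1]:
        X=pix2w(q,d['at'],.007); print(n,c,np.round(X,4),'along',(X-np.array([.493,.226,.007]))@u)
E
```

```text
ends [0.5332 0.3792 0.012 ] [0.4495 0.0821 0.012 ] 0.30866502879335067 [0.49135 0.23065 0.012  ]
bottle [0.5224 0.3437 0.081 ] along 0.12131259999999998
flask [0.5033 0.27   0.075 ] along 0.0451661
tin [0.4834 0.2005 0.055 ] along -0.02714519999999999
jar [0.461 0.124 0.075] along -0.106872
tin scene [0.4811 0.1972 0.007 ] along -0.03093705394273246
tin side [0.474  0.1975 0.007 ] along -0.03259333661840194
bottle scene [0.5283 0.3498 0.007 ] along 0.12881813741465512
bottle side [0.5435 0.4238 0.007 ] along 0.20416759514744037
jar scene [0.459  0.1142 0.007 ] along -0.11680999947958914
jar side [0.456 0.118 0.007] along -0.11398335368305305
flask scene [0.4934 0.2619 0.007 ] along 0.034696551617799706
flask side [0.5069 0.2586 0.007 ] along 0.03516980794314315
```

Emit:
{"method": "carry_out", "body": {"commands": [[[-0.027, -0.0017, 0], 0, 0.85], [[-0.027, -0.0017, 0], 0, 0.85], [[-0.027, -0.0017, 0], 0, 0.85], [[-0.027, -0.0017, 0], 0, 0.85], [[0, 0, 0.03], 0, 0.85], [[0, 0, 0.03], 0, 0.85], [[0, 0, 0.03], 0, 0.85], [[0, 0, 0.03], 0, 0.85], [[0, 0, 0.03], 0, 0.85], [[0, 0, 0.02], 0, 0.85], [[0, 0, 0.02], 0, 0.85], [[0, 0, 0.011], 0, 0.85], [[0, 0, 0], 0, 0.85], [[0, 0, 0], 0, 0], [[0, 0, 0], 0, 0], [[0, 0, 0], 0, 0], [[0, 0, 0], 0, 0], [[0, 0, 0], 0, 0], [[0, 0, 0], 0, 0]], "newtons": 22}}

```text
time: 7.05
tool_pos: [0.4604, 0.1228, 0.0431]
tool_rot: [3.14, -0.001, 1.299]
contact_force: [2.3, -0.5, 4.8]
opening: 0.044
grip_force: 22.0
```

Emit:
{"method": "carry_out", "body": {"commands": [[[0, 0, -0.015], 0, 0], [[0, 0, -0.03], 0, 0], [[0, 0, -0.035], 0, 0], [[0, 0, -0.035], 0, 0], [[0, 0, -0.035], 0, 0], [[0, 0, 0], -0.165, 0], [[0, 0, 0], -0.165, 0], [[0, 0, 0], -0.164, 0], [[-0.0407, -0.0045, 0], 0, 0], [[-0.0407, -0.0045, 0], 0, 0], [[-0.0407, -0.0045, 0], 0, 0], [[-0.0407, -0.0045, 0], 0, 0], [[-0.0407, -0.0045, 0], 0, 0], [[-0.0407, -0.0045, 0], 0, 0], [[-0.0407, -0.0045, 0], 0, 0], [[-0.0407, -0.0045, 0], 0, 0], [[-0.0407, -0.0045, 0], 0, 0], [[0, 0, 0], 0, 0]]}}

```text
time: 9.3
tool_pos: [0.5003, -0.2457, 0.1915]
tool_rot: [-3.14, -0.001, 1.79]
contact_force: [-0.7, 0.8, -1.6]
opening: 0.0437
grip_force: 22.0
```

```bash
python3 - <<'E'
from h import *
st=robot.observe(); print(st['time'],st['tool_pos'],st['tool_rot'],st['opening'])
p=robot.read_camera('wrist'); save(p,'w2.png')
for d in robot.tip_of(p,'well_rack')[:2]: print(round(d['p'],2),np.round(d['at']),np.round(pix2w(p,d['at'],0,st),4))
for X in [(.4764,-.1325,.012),(.4931,-.2066,.012),(.5099,-.2808,.012)]: print(w2pix(p,X,st))
E
```

```text
9.3 [ 0.50025189 -0.24567024  0.19148369] [-3.14007970e+00 -1.10666292e-03  1.78950480e+00] 0.04366689727308218
0.92 [278. 185.] [ 0.5005 -0.2412  0.    ]
[278.08568251  64.67701231]
[278.29148345 150.23705794]
[278.54989563 226.50106314]
```

View pics/w2.png

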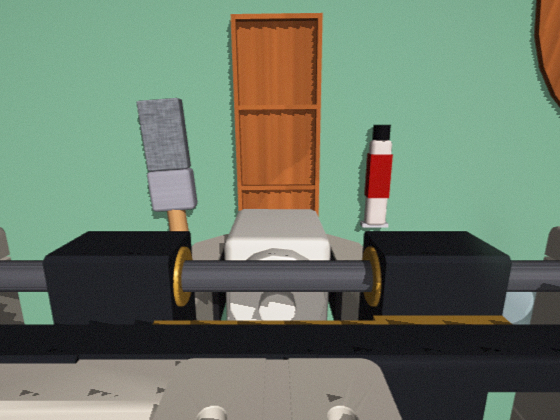

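The well rack is seen straight: columns 232–322, end rim row 16, partitions at rows 107 and 187. My predictions fall in the middles of the wells. One numeric check, then place.

```bash
python3 - <<'E'
from h import *
st=robot.observe(); p=robot.read_camera('wrist')
for r,c in [(16,277),(107,277),(187,278)]: print(np.round(pix2w(p,(c,r),.012,st),4))
print(to_tool(st,(.4764,-.1305,.0405),1.793))
E
```

```text
[ 0.4664 -0.0913  0.012 ]
[ 0.483  -0.1654  0.012 ]
[ 0.5004 -0.2385  0.012 ]
(np.float64(-0.001), array([0.1146, 0.0019, 0.1515]))
```

Emit:
{"method": "carry_out", "body": {"commands": [[[0.0385, 0.0003, 0], 0, 0], [[0.0385, 0.0003, 0], 0, 0], [[0.0385, 0.0004, 0], 0, 0], [[0, 0, 0.03], 0, 0], [[0, 0, 0.03], 0, 0], [[0, 0, 0.03], 0, 0], [[0, 0, 0.025], 0, 0], [[0, 0, 0.02], 0, 0], [[0, 0, 0.01], 0, 0], [[0, 0, 0.004], 0, 0], [[0, 0, 0], 0, 0], [[0, 0, 0], 0, 0]]}}

```text
time: 10.95
tool_pos: [0.4769, -0.1307, 0.0444]
tool_rot: [3.14, 0.001, 1.793]
contact_force: [-0.6, 0.6, -0.7]
opening: 0.0435
grip_force: 22.0
```

Emit:
{"method": "carry_out", "body": {"commands": [[[0, 0, 0.002], 0, 0], [[0, 0, 0.0015], 0, 0], [[0, 0, 0.001], 0, 0], [[0, 0, 0], 0, 0], [[0, 0, 0], 0, 0.75], [[0, 0, 0], 0, 0.75], [[0, 0, 0], 0, 0.75], [[0, 0, -0.03], 0, 0.75], [[0, 0, -0.04], 0, 0.75], [[0, 0, -0.06], 0, 0.85], [[0, 0, 0], 0.165, 0.85], [[0, 0, 0], 0.165, 0.85], [[0, 0, 0], 0.165, 0.85], [[0, 0, 0], 0, 0.85]]}}

```text
time: 12.7
tool_pos: [0.4764, -0.1306, 0.1691]
tool_rot: [-3.141, -0.0, 1.299]
contact_force: [-0.8, 0.6, -0.4]
opening: 0.0777
grip_force: 0.0
```

```bash
python3 - <<'E'
from h import *
p=robot.read_camera('scene'); save(p,'s2.png')
cv2.imwrite('pics/s2c.png',cv2.resize(p['pixels'][110:210,140:290],(750,500),interpolation=cv2.INTER_CUBIC)[:,:,::-1])
st=robot.observe(); print(st['tool_pos'],st['tool_rot']); print(to_tool(st,(.482,.196,.17),1.299))
E
```

```text
[ 0.47636596 -0.13057118  0.16907426] [-3.14132703e+00 -1.10239293e-04  1.30120228e+00]
(np.float64(0.002), array([ 0.3161, -0.0822, -0.0009]))
```

View pics/s2c.png

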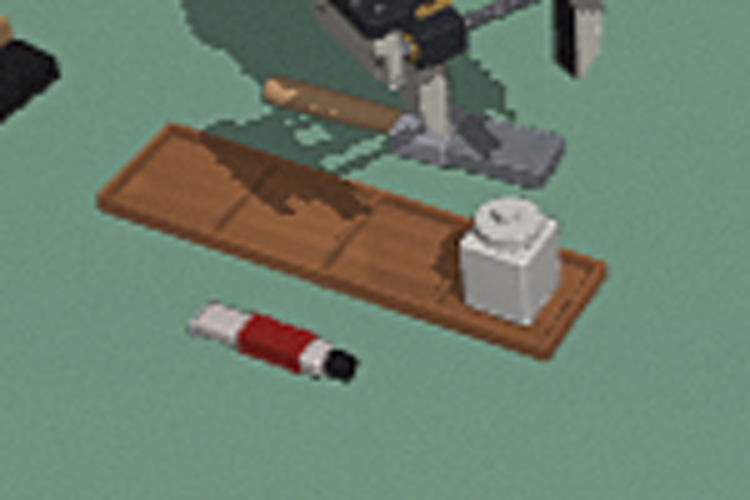

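The jar stands upright inside the leftmost well (crop at (510,260)). Now the tin.

Emit:
{"method": "carry_out", "body": {"commands": [[[0.0395, -0.0103, 0], 0, 0.9], [[0.0395, -0.0103, 0], 0, 0.9], [[0.0395, -0.0103, 0], 0, 0.9], [[0.0395, -0.0103, 0], 0, 0.9], [[0.0395, -0.0103, 0], 0, 0.9], [[0.0395, -0.0103, 0], 0, 0.9], [[0.0395, -0.0103, 0], 0, 0.9], [[0.0395, -0.0103, 0], 0, 0.9], [[0, 0, 0], 0, 0.9], [[0, 0, 0.03], 0, 0.9], [[0, 0, 0.03], 0, 0.9], [[0, 0, 0.03], 0, 0.9], [[0, 0, 0.025], 0, 0.9], [[0, 0, 0.014], 0, 0.9], [[0, 0, 0], 0, 0.9], [[0, 0, 0], 0, 0], [[0, 0, 0], 0, 0], [[0, 0, 0], 0, 0], [[0, 0, 0], 0, 0], [[0, 0, 0], 0, 0]]}}

```text
time: 15.25
tool_pos: [0.483, 0.1961, 0.0409]
tool_rot: [3.14, -0.001, 1.298]
contact_force: [0.3, -1.5, 5.7]
opening: 0.0559
grip_force: 22.0
```

Emit:
{"method": "carry_out", "body": {"commands": [[[0, 0, 0], 0, 0], [[0, 0, -0.01], 0, 0], [[0, 0, -0.01], 0, 0], [[0, 0, 0], 0, 0]]}}

```text
time: 15.75
tool_pos: [0.4827, 0.1961, 0.061]
tool_rot: [3.14, -0.001, 1.298]
contact_force: [-0.3, 0.1, -3.4]
opening: 0.0561
grip_force: 22.0
```

```bash
python3 - <<'E'
from h import *
st=robot.observe(); print(st['tool_pos'],st['tool_rot'],st['contact_force'],st['opening'])
p=robot.read_camera('wrist'); save(p,'w3.png')
for y in (-.01,-.0,.01):
  print(y,w2pix(p,st['tool_pos']+np.array([.268,.963,0])*y+[0,0,.011],st))
E
```

```text
[0.48266052 0.19606569 0.06102554] [ 3.14041263e+00 -7.59106611e-04  1.29782813e+00] [-0.3281283   0.06714995 -3.37974728] 0.05611868138435995
-0.01 [276.54142569 302.2401807 ]
-0.0 [276.48766175 281.14783388]
0.01 [276.43202091 259.31915203]
```

View pics/w3.png

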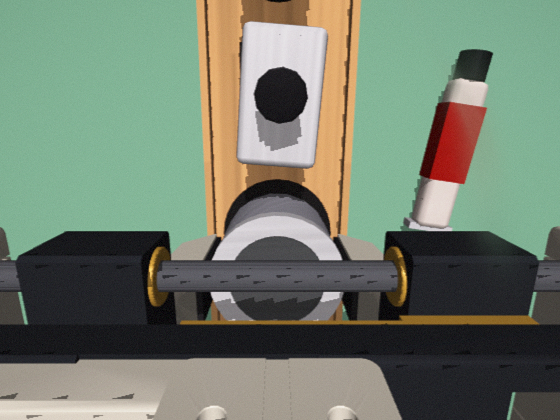

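The tin is held near its middle; the flask, at (281,95), is turned about 4° clockwise. Carrying the tin on.

Emit:
{"method": "carry_out", "body": {"commands": [[[0, 0, -0.03], 0, 0], [[0, 0, -0.04], 0, 0], [[0, 0, -0.04], 0, 0], [[0, 0, 0], -0.165, 0], [[0, 0, 0], -0.165, 0], [[0, 0, 0], -0.165, 0], [[-0.0392, -0.0079, 0], 0, 0], [[-0.0392, -0.0079, 0], 0, 0], [[-0.0392, -0.0079, 0], 0, 0], [[-0.0392, -0.0079, 0], 0, 0], [[-0.0392, -0.0079, 0], 0, 0], [[-0.0392, -0.0079, 0], 0, 0], [[-0.0392, -0.0079, 0], 0, 0], [[-0.0392, -0.0079, 0], 0, 0], [[-0.0392, -0.0079, 0], 0, 0], [[-0.0392, -0.0079, 0], 0, 0], [[0, 0, 0], 0, 0], [[0, 0, 0], 0, 0]]}}

```text
time: 18.05
tool_pos: [0.4911, -0.2033, 0.1697]
tool_rot: [-3.141, -0.001, 1.792]
contact_force: [-1.2, 1.0, -2.2]
opening: 0.0558
grip_force: 22.0
```

```bash
python3 - <<'E'
from h import *
st=robot.observe(); print(st['tool_pos'],st['tool_rot'],st['contact_force'],st['opening'])
print(to_tool(st,(.4919,-.2039,.0379),1.793))
E
```

```text
[ 0.49106351 -0.2033412   0.1696548 ] [-3.14070708e+00 -1.46309956e-03  1.79225777e+00] [-1.16557352  1.0251371  -2.21774633] 0.05575537447283204
(np.float64(-0.001), array([-0.0009,  0.0008,  0.1318]))
```

Emit:
{"method": "carry_out", "body": {"commands": [[[-0.0007, 0.0008, 0.03], 0, 0], [[0, 0, 0.03], 0, 0], [[0, 0, 0.03], 0, 0], [[0, 0, 0.025], 0, 0], [[0, 0, 0.01], 0, 0], [[0, 0, 0], 0, 0], [[0, 0, 0], 0, 0]]}}

```text
time: 18.92
tool_pos: [0.4931, -0.2044, 0.0462]
tool_rot: [3.14, 0.001, 1.793]
contact_force: [0.3, -0.2, -3.1]
opening: 0.0556
grip_force: 22.0
```

Emit:
{"method": "carry_out", "body": {"commands": [[[0, 0, 0.004], 0, 0], [[0, 0, 0.0025], 0, 0], [[0, 0, 0.001], 0, 0], [[0, 0, 0.0007], 0, 0], [[0, 0, 0.0004], 0, 0], [[0, 0, 0], 0, 0]]}}

```text
time: 19.68
tool_pos: [0.4924, -0.2042, 0.0379]
tool_rot: [3.141, 0.0, 1.793]
contact_force: [-4.7, 2.4, 10.3]
opening: 0.0561
grip_force: 22.0
```

Emit:
{"method": "carry_out", "body": {"commands": [[[0, 0, 0], 0, 0.85], [[0, 0, 0], 0, 0.85], [[0, 0, 0], 0, 0.85], [[0, 0, -0.03], 0, 0.85], [[0, 0, -0.04], 0, 0.85], [[0, 0, -0.06], 0, 0.85], [[0, 0, 0], 0.139, 0.85], [[0, 0, 0], 0.139, 0.85], [[0, 0, 0], 0.139, 0.85], [[0, 0, 0], 0.139, 0.85], [[0, 0, 0], 0, 0.7]]}}

```text
time: 21.05
tool_pos: [0.4924, -0.2044, 0.1664]
tool_rot: [-3.141, -0.0, 1.238]
contact_force: [0.6, -0.3, -0.2]
opening: 0.0719
grip_force: 0.0
```

```bash
python3 - <<'E'
from h import *
st=robot.observe(); print(st['tool_pos'],st['tool_rot'],st['contact_force'],st['opening'])
print(to_tool(st,(.5022,.268,.043),1.239))
E
```

```text
[ 0.4924323  -0.20436597  0.16644744] [-3.14135471e+00 -1.05131370e-04  1.23802179e+00] [ 0.55332722 -0.3106411  -0.17255292] 0.07194819219083252
(np.float64(-0.001), array([ 0.4498, -0.1446,  0.1235]))
```

Emit:
{"method": "carry_out", "body": {"commands": [[[0.0375, -0.012, 0], 0, 0.7], [[0.0375, -0.012, 0], 0, 0.7], [[0.0375, -0.012, 0], 0, 0.7], [[0.0375, -0.012, 0], 0, 0.7], [[0.0375, -0.012, 0], 0, 0.7], [[0.0375, -0.012, 0], 0, 0.7], [[0.0375, -0.012, 0], 0, 0.7], [[0.0375, -0.012, 0], 0, 0.7], [[0.0375, -0.0122, 0], 0, 0.7], [[0.0375, -0.0122, 0], 0, 0.7], [[0.0375, -0.0122, 0], 0, 0.7], [[0.0375, -0.0122, 0], 0, 0.7], [[0, 0, 0], 0, 0.7], [[0, 0, 0.03], 0, 0.7], [[0, 0, 0.03], 0, 0.7], [[0, 0, 0.03], 0, 0.7], [[0, 0, 0.022], 0, 0.7], [[0, 0, 0.011], 0, 0.7], [[0, 0, 0], 0, 0.7], [[0, 0, 0], 0, 0.7]]}}

```text
time: 23.55
tool_pos: [0.5039, 0.2682, 0.0446]
tool_rot: [3.14, -0.001, 1.237]
contact_force: [-0.1, -0.1, -0.3]
opening: 0.064
grip_force: 0.0
```

Emit:
{"method": "carry_out", "body": {"commands": [[[0, 0, 0], 0, 0], [[0, 0, 0], 0, 0], [[0, 0, 0], 0, 0], [[0, 0, 0], 0, 0], [[0, 0, 0], 0, 0], [[0, 0, 0], 0, 0]]}}

```text
time: 24.3
tool_pos: [0.5034, 0.2683, 0.0438]
tool_rot: [3.141, -0.0, 1.237]
contact_force: [-0.2, 0.1, 2.1]
opening: 0.0341
grip_force: 22.0
```

Emit:
{"method": "carry_out", "body": {"commands": [[[0, 0, -0.015], 0, 0], [[0, 0, -0.03], 0, 0], [[0, 0, -0.04], 0, 0], [[0, 0, -0.04], 0, 0], [[0, 0, 0], -0.139, 0], [[0, 0, 0], -0.139, 0], [[0, 0, 0], -0.139, 0], [[0, 0, 0], -0.139, 0]]}}

```text
time: 25.3
tool_pos: [0.5028, 0.2681, 0.1691]
tool_rot: [-3.141, -0.0, 1.797]
contact_force: [0.7, -0.4, -1.9]
opening: 0.0338
grip_force: 22.0
```

Emit:
{"method": "carry_out", "body": {"commands": [[[-0.038, -0.0082, 0], 0, 0], [[-0.038, -0.0082, 0], 0, 0], [[-0.038, -0.0082, 0], 0, 0], [[-0.038, -0.0082, 0], 0, 0], [[-0.038, -0.0082, 0], 0, 0], [[-0.038, -0.0082, 0], 0, 0], [[-0.038, -0.0082, 0], 0, 0], [[-0.038, -0.0082, 0], 0, 0], [[-0.038, -0.0082, 0], 0, 0], [[-0.038, -0.0082, 0], 0, 0], [[-0.038, -0.0082, 0], 0, 0], [[-0.038, -0.0082, 0], 0, 0], [[-0.038, -0.0082, 0], 0, 0], [[-0.038, -0.0082, 0], 0, 0], [[0, 0, 0], 0, 0], [[0, 0, 0], 0, 0]]}}

```text
time: 27.3
tool_pos: [0.508, -0.2753, 0.1687]
tool_rot: [-3.141, -0.001, 1.792]
contact_force: [-0.5, -0.0, -2.2]
opening: 0.0339
grip_force: 22.0
```

```bash
python3 - <<'E'
from h import *
st=robot.observe(); print(st['tool_pos'],st['tool_rot'],st['contact_force'],st['opening'])
print(to_tool(st,(.5087,-.2781,.0408),1.793))
p=robot.read_camera('wrist'); save(p,'w4.png')
E
```

```text
[ 0.50798456 -0.27532515  0.1686617 ] [-3.14123816e+00 -1.15074908e-03  1.79246001e+00] [-0.45401719 -0.04362337 -2.1727687 ] 0.033911401139197765
(np.float64(-0.001), array([-3.000e-03,  1.000e-04,  1.279e-01]))
```

View pics/w4.png

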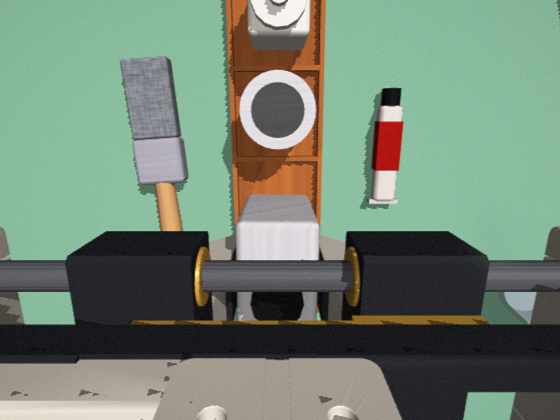

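The wrist view shows the jar (278,20) and tin (278,110) each inside its well; the flask is held above the third well. Lowering it.

Emit:
{"method": "carry_out", "body": {"commands": [[[-0.003, 0, 0.03], 0, 0], [[0, 0, 0.03], 0, 0], [[0, 0, 0.03], 0, 0], [[0, 0, 0.022], 0, 0], [[0, 0, 0.01], 0, 0], [[0, 0, 0], 0, 0], [[0, 0, 0], 0, 0]]}}

```text
time: 28.22
tool_pos: [0.5097, -0.279, 0.0477]
tool_rot: [3.14, 0.001, 1.793]
contact_force: [0.6, -0.8, -1.3]
opening: 0.034
grip_force: 22.0
```

Emit:
{"method": "carry_out", "body": {"commands": [[[0, 0, 0.003], 0, 0], [[0, 0, 0.002], 0, 0], [[0, 0, 0.001], 0, 0], [[0, 0, 0.0007], 0, 0], [[0, 0, 0.0003], 0, 0], [[0, 0, 0], 0, 0]]}}

```text
time: 28.98
tool_pos: [0.509, -0.2789, 0.0408]
tool_rot: [3.141, 0.0, 1.793]
contact_force: [-3.8, 2.0, 7.8]
opening: 0.0341
grip_force: 22.0
```

Emit:
{"method": "carry_out", "body": {"commands": [[[0, 0, 0], 0, 0.7], [[0, 0, 0], 0, 0.7], [[0, 0, 0], 0, 0.7], [[0, 0, -0.03], 0, 0.7], [[0, 0, -0.04], 0, 0.7], [[0, 0, -0.06], 0, 0.7], [[0, 0, 0], 0.165, 0.7], [[0, 0, 0], 0.165, 0.7], [[0, 0, 0], 0.165, 0.7], [[0, 0, 0], 0, 0.7]]}}

```text
time: 30.22
tool_pos: [0.509, -0.2789, 0.1695]
tool_rot: [-3.141, -0.0, 1.299]
contact_force: [-0.4, 0.2, 0.4]
opening: 0.0644
grip_force: 0.0
```

```bash
python3 - <<'E'
from h import *
st=robot.observe(); print(st['tool_pos'],st['tool_rot'],st['contact_force'],st['opening'])
print(to_tool(st,(.522,.3405,.044),1.299))
E
```

```text
[ 0.50898983 -0.27887229  0.16947434] [-3.14145666e+00 -1.69243520e-04  1.29928822e+00] [-0.43306672  0.22436892  0.44593078] 0.06443203247305491
(np.float64(0.0), array([ 0.6001, -0.1537,  0.1256]))
```

Emit:
{"method": "carry_out", "body": {"commands": [[[0.0375, -0.0096, 0], 0, 0.7], [[0.0375, -0.0096, 0], 0, 0.7], [[0.0375, -0.0096, 0], 0, 0.7], [[0.0375, -0.0096, 0], 0, 0.7], [[0.0375, -0.0096, 0], 0, 0.7], [[0.0375, -0.0096, 0], 0, 0.7], [[0.0375, -0.0096, 0], 0, 0.7], [[0.0375, -0.0096, 0], 0, 0.7], [[0.0375, -0.0096, 0], 0, 0.7], [[0.0375, -0.0096, 0], 0, 0.7], [[0.0375, -0.0096, 0], 0, 0.7], [[0.0375, -0.0096, 0], 0, 0.7], [[0.0375, -0.0096, 0], 0, 0.7], [[0.0375, -0.0096, 0], 0, 0.7], [[0.0375, -0.0096, 0], 0, 0.7], [[0.0375, -0.0096, 0], 0, 0.7], [[0, 0, 0], 0, 0.7], [[0, 0, 0], 0, 0.7]]}}

```text
time: 32.48
tool_pos: [0.5227, 0.3397, 0.1693]
tool_rot: [-3.141, 0.001, 1.3]
contact_force: [0.2, -0.7, 0.5]
opening: 0.0644
grip_force: 0.0
```

```bash
python3 - <<'E'
from h import *
st=robot.observe(); print(st['tool_pos'],st['tool_rot'])
print(to_tool(st,(.522,.3405,.044),1.299))
p=robot.read_camera('wrist'); save(p,'w5.png')
for d in robot.tip_of(p,'bottle')[:3]: print(round(d['p'],2),np.round(d['at']),np.round(pix2w(p,d['at'],.007,st),4))
print(w2pix(p,(.522,.3405,.081),st),w2pix(p,(.522,.3405,.057),st))
E
```

```text
[0.52269717 0.33973814 0.16929642] [-3.14122464e+00  8.48650155e-04  1.30000734e+00]
(np.float64(0.001), array([ 0.0007, -0.0008,  0.1253]))
0.8 [279. 190.] [0.5258 0.3437 0.007 ]
0.63 [396. 105.] [0.6443 0.3891 0.007 ]
0.61 [266.  78.] [0.541  0.4406 0.007 ]
[275.50374831 215.87188752] [275.65025787 207.46482937]
```

View pics/w5.png

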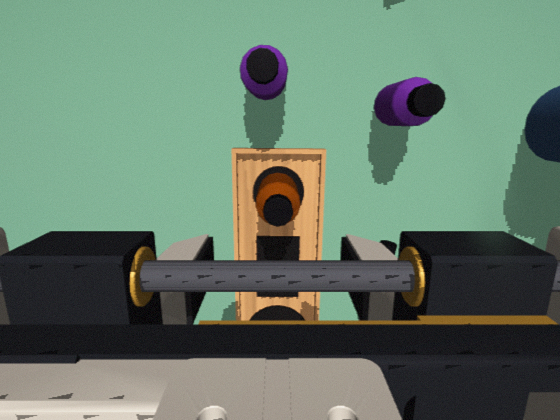

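The amber bottle's cap shows at (279,209), about 3 mm further along the row than predicted; both purple bottles are well clear. Correct, descend and grip.

Emit:
{"method": "carry_out", "body": {"commands": [[[0.003, 0.0005, 0], 0, 0.7], [[0, 0, 0.03], 0, 0.7], [[0, 0, 0.03], 0, 0.7], [[0, 0, 0.03], 0, 0.7], [[0, 0, 0.025], 0, 0.7], [[0, 0, 0.01], 0, 0.7], [[0, 0, 0], 0, 0.7], [[0, 0, 0], 0, 0.7], [[0, 0, 0], 0, 0], [[0, 0, 0], 0, 0], [[0, 0, 0], 0, 0], [[0, 0, 0], 0, 0], [[0, 0, 0], 0, 0], [[0, 0, 0], 0, 0]], "newtons": 18}}

```text
time: 34.33
tool_pos: [0.5242, 0.3431, 0.0449]
tool_rot: [3.141, -0.0, 1.298]
contact_force: [-1.0, -0.5, 2.2]
opening: 0.0354
grip_force: 18.0
```

Emit:
{"method": "carry_out", "body": {"commands": [[[0, 0, -0.015], 0, 0], [[0, 0, -0.03], 0, 0], [[0, 0, -0.04], 0, 0], [[0, 0, -0.04], 0, 0], [[0, 0, 0], -0.165, 0], [[0, 0, 0], -0.165, 0], [[0, 0, 0], -0.165, 0]]}}

```text
time: 35.2
tool_pos: [0.524, 0.343, 0.1704]
tool_rot: [3.141, -0.0, 1.798]
contact_force: [0.5, 0.7, -1.5]
opening: 0.0355
grip_force: 18.0
```

Emit:
{"method": "carry_out", "body": {"commands": [[[-0.0377, -0.0084, 0], 0, 0], [[-0.0377, -0.0084, 0], 0, 0], [[-0.0377, -0.0084, 0], 0, 0], [[-0.0377, -0.0084, 0], 0, 0], [[-0.0377, -0.0084, 0], 0, 0], [[-0.0377, -0.0084, 0], 0, 0], [[-0.0377, -0.0084, 0], 0, 0], [[-0.0377, -0.0084, 0], 0, 0], [[-0.0377, -0.0084, 0], 0, 0], [[-0.0377, -0.0084, 0], 0, 0], [[-0.0377, -0.0084, 0], 0, 0], [[-0.0377, -0.0084, 0], 0, 0], [[-0.0377, -0.0084, 0], 0, 0], [[-0.0377, -0.0084, 0], 0, 0], [[-0.0377, -0.0084, 0], 0, 0], [[-0.0377, -0.0084, 0], 0, 0], [[-0.0377, -0.0084, 0], 0, 0], [[-0.0377, -0.0084, 0], 0, 0], [[0, 0, 0], 0, 0], [[0, 0, 0], 0, 0]]}}

```text
time: 37.7
tool_pos: [0.5259, -0.3516, 0.1697]
tool_rot: [-3.142, -0.001, 1.793]
contact_force: [0.4, 1.3, -1.7]
opening: 0.0356
grip_force: 18.0
```

```bash
python3 - <<'E'
from h import *
st=robot.observe(); print(st['tool_pos'],st['tool_rot'],st['contact_force'],st['opening'])
print(to_tool(st,(.5254,-.3522,.0419),1.793))
p=robot.read_camera('wrist'); save(p,'w6.png')
E
```

```text
[ 0.52589788 -0.35160953  0.16970076] [-3.14152025e+00 -9.15518983e-04  1.79250458e+00] [ 0.39796571  1.31892763 -1.7012392 ] 0.035576137068600446
(np.float64(-0.0), array([-0.0006, -0.0006,  0.1278]))
```

View pics/w6.png

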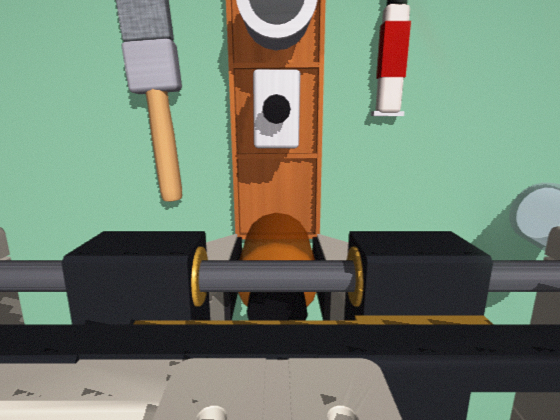

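The flask (276,108) stands in the third well. The fourth well is free below the bottle, and the glass at (545,215) is well clear of the gripper. Lowering the bottle.

Emit:
{"method": "carry_out", "body": {"commands": [[[0, -0.0005, 0.03], 0, 0], [[0, 0, 0.03], 0, 0], [[0, 0, 0.03], 0, 0], [[0, 0, 0.022], 0, 0], [[0, 0, 0.01], 0, 0], [[0, 0, 0], 0, 0], [[0, 0, 0], 0, 0]]}}

```text
time: 38.62
tool_pos: [0.5263, -0.3525, 0.0488]
tool_rot: [3.14, 0.001, 1.793]
contact_force: [-0.5, -0.6, -1.5]
opening: 0.0355
grip_force: 18.0
```

Emit:
{"method": "carry_out", "body": {"commands": [[[0, 0, 0.003], 0, 0], [[0, 0, 0.002], 0, 0], [[0, 0, 0.001], 0, 0], [[0, 0, 0.0007], 0, 0], [[0, 0, 0.0003], 0, 0], [[0, 0, 0], 0, 0]]}}

```text
time: 39.38
tool_pos: [0.5256, -0.3524, 0.0418]
tool_rot: [3.141, 0.0, 1.793]
contact_force: [-2.1, 1.8, 7.1]
opening: 0.0353
grip_force: 18.0
```

Emit:
{"method": "carry_out", "body": {"commands": [[[0, 0, 0], 0, 0.7], [[0, 0, 0], 0, 0.7], [[0, 0, 0], 0, 0.7], [[0, 0, -0.03], 0, 0.7], [[0, 0, -0.04], 0, 0.7], [[0, 0, -0.06], 0, 0.7], [[-0.02, -0.03, -0.03], 0, 0.7], [[-0.02, -0.03, -0.03], 0, 0.7], [[0, -0.03, 0], 0, 0.7], [[0, -0.03, 0], 0, 0.7], [[0, 0, 0], 0, 0.7]]}}

```text
time: 40.75
tool_pos: [0.4158, -0.4183, 0.2308]
tool_rot: [-3.141, -0.0, 1.79]
contact_force: [0.5, 0.3, -0.2]
opening: 0.0643
grip_force: 0.0
```

```bash
python3 - <<'E'
from h import *
o=[]
for c,s in [('scene',np.s_[110:210,130:280]),('side',np.s_[240:400,200:440])]:
    p=robot.read_camera(c); o.append(cv2.resize(p['pixels'][s],(450,300),interpolation=cv2.INTER_CUBIC))
cv2.imwrite('pics/fin.png',np.vstack(o)[:,:,::-1])
E
```

```text
(no output)
```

View pics/fin.png

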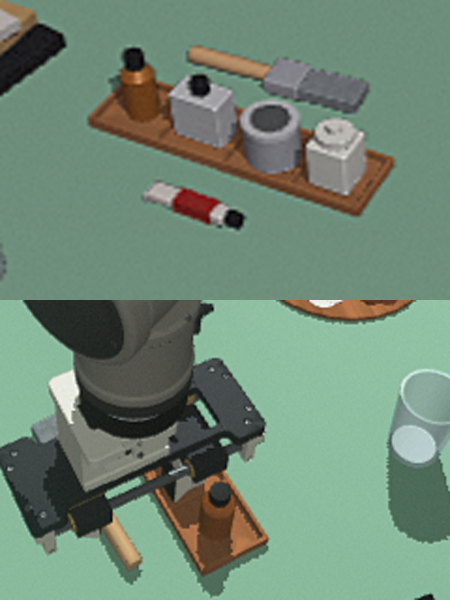

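The scene crop shows all four upright, one per well: bottle (138,90), flask (203,110), tin (270,135), jar (337,158). That is the order asked, with the robot clear.

```bash
python3 -c "
from cell import robot
print(robot.hand_in())"
```

```text
the job is handed in; nothing more can be done
None
```

I moved the four containers to the partitioned rack in reverse order (jar, tin, flask, bottle from the left) and handed the job in at about 41 s; the last pictures show each upright in its own well, but hand-in returned no verdict.

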